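# Clamp a plaster tile mould under a sprung roller arm, propping the arm with a wedge

### The arm

A 6-joint arm with a two-finger parallel gripper is mounted at the origin on the work surface. World frame = base frame: x ahead of the robot, y to its left, z up, the work surface at z = 0. Lengths are in m, angles in rad, forces in N, time in s.
With the tool pointing down it reaches from about 0.35 to 0.775 m from the base axis. Payload 5.5 kg.
Tool frame: the origin (TCP) lies midway between the tips of the shut fingers; the grasp point (between the pads) lies 19 mm behind it; z points along the fingers, y is the line along which they close (so a half turn about z gives the same grasp; the last joint's range is limited). The gripper opens to 85 mm and grips with 20 to 120 N. Pads are 22 mm wide; open, the fingers measure 114 mm over their backs; the gripper's body (76 mm by 85 mm) begins 54 mm behind the grasp point. The pads swing forward as they close: fully open they stand 13 mm farther back than shut.
Start: joints at [-1.446, 0.313, 0.046, 1.304, 0, 1.431], TCP at [0.15, -0.555, 0.231] pointing down, gripper open.
Joint ranges: [-2.76, 2.76], [-0.86, 1.69], [-1.03, 1.26], [-2.2, 2.34], [-1.47, 1.5], [-3.14, 3.14]. Speed limits (rad/s): [2.57, 2.57, 3.14, 3.14, 3.14, 3.14].

### API

Orientations are given as a unit quaternion [w, x, y, z].
In Python, from workcell import env gives the robot as it stands.
- The arm moves only by the tool move_arm, never from a script. Its argument "targets" is a list of rows, each a list of 3 entries, a list of its own where there are three numbers: the shift along the tool's x, y, z in mm, then the turn, a rotation vector about the tool's x, y, z in units of 10 degrees (1.0 is 10 degrees), then the closure, from -1 (fully open) to 1 (shut). In form: [[[dx, dy, dz], [ax, ay, az], gripper], ...]. A call has 1 to 5 rows; each row is the pose to reach, as a shift and turn from the pose commanded when the call began, along the tool's axes at that moment; what a row does not reach only later rows make up. A row lasts 1/8 s, in which the tool goes at most 62.5 mm and 10.7 degrees, less where a joint would pass 70% of its speed; a pose out of reach is approached as far as the arm can. A call with a gripper value outside its range is refused whole. The fingers move at their own pace and stop on an object; "squeeze" is the grip in N (left out, the last holds). Time passes only in rows, so rows that repeat a pose let the fingers close. It gives the time, the measured TCP pose, the force, the opening and the grip force at its end, in the units of the state.
- env.get_state(): the state, without advancing time (a new reading comes with each control period).
- env.read_camera(name): name is "side" or "top"; returns a dict with "pixels" (400x640x3 uint8, red, green, blue), "fovy" (degrees; the focal length in pixels is half the picture's height over the tangent of half this angle, whatever the lens; pixels are square), "cx", "cy" (the principal point, pixels), "dist_coeffs" ([k1, k2, p1, p2, k3] as OpenCV has them; the pictures are not rectified), "extrinsics" (4x4, takes a point from world to camera coordinates). Camera axes: x right, y up, looking along -z (the intrinsics and any distortion apply to the point x, -y, -z); pixel columns grow to the right and rows downward; lengths in m; the calibration is good to about 2 mm. A picture is of the moment at which its call begins. There is no depth.
- env.hand_in(): hands the job in; it is judged then, once.
Trained networks look in a picture, given as the dict that the camera call returned (one of the last four; its "shot" number tells which), for a name from the list of things; names that differ only in an ending like _2 or _b are one class to them, and where a whole thing is asked for, a point or a joint stands for the part that bears it (a point fixed in the world has none). Each returns a list of dicts, best first, with "confidence" (0 to 1); they miss things now and then, are a little off and sometimes report something else, mostly with a low value. They report only what shows in the picture. A call takes as long as a camera call.
- env.spot_in(thing, picture): "centre" ([x, y, z] in m, in world coordinates, good to about 4 mm: the middle of the surface that is visible of it).
- env.regions_of(thing, picture): "mask" (400x640 bool, what is visible of it).
- env.landmark_of(thing, picture): "centre" ([x, y, z] in m, in world coordinates, good to about 4 mm: a listed point, or the origin of a listed thing).
The state is a dict: "clock": time; "joint_pos": joint angles; "qvel": joint speeds; "tau": joint torques, N m; "tcp_pos": TCP position; "orientation": TCP orientation; "wrist_force": force on the tool from outside, world axes, zero at the start; "ft_torque": the same for the moment, N m; "finger_gap": finger opening in m; "grip_force": force on a finger pad.
Only numpy, scipy, OpenCV 4.12 (cv2) and the standard library are available. Lean on these libraries where they do the work, as an engineer would, in place of code of your own. Each camera call takes 0.05 s, during which the arm holds its last target. There are 200 camera calls.

### The job

Push the wooden wedge under one end of the sprung roller so that it holds the clamp arm open by itself, and let go of it. With the arm propped, slide the plaster mould in between the guides beneath the roller, fully home against the back stop; then draw the wedge out so that the roller comes down on the mould, and lay the wedge flat on the bench, off the jig. Leave the tamper, the jar, the bowl and the mug as they are.

Things in the scene. Friction and masses are not known exactly. Their poses are not given: they have to be found in the camera images.
- jig: Clamping jig, fixed to the bench: grey bed 14 mm thick (x -140 to +135, y -135 to +135 mm) with a low steel clamp arm. Origin on its underside (bench level), midway along and straight below the roller at rest. Mould and wedge go in along its +x; y runs along the roller; z up. Hinge lugs at x 100 to 130, |y| under 34. No part stands over 65 mm above the bed, even when propped.
- seat (a point): Where the mould's origin must come to lie: on the bed's top, below the roller; axes as the jig's. Back stop: face 85 mm ahead (+x), 100 mm wide, 14 high. Two guide cheeks 14 mm high at x +20 to +85, inner faces at y -59 and +59, outer faces at y -65 and +65 mm. Outside them the bed is clear: the wedge fits at either end of the roller, centred at y about +90 or -90 mm.
- clamp (a joint): The clamp arm's hinge, rad: 0 at rest (down), growing as the roller lifts. Axis along the jig's y, at x +110 mm, 30 mm above the bed. A spring presses the roller down with about 6 to 8 N. About 0.10 when the roller lies on the 18 mm mould, 0.23 on the wedge's 32 mm flat top.
- roller: Free-turning dark roller across the clamp arm's front, 18 mm thick, 250 long, along the jig's y. Origin on its axis at mid length; spins about its y. At rest its underside is 7 mm above the bed: too low for the mould, which jams against it; the wedge's thin nose goes under and its ramp lifts it. A yoke bar 24 mm behind it (+x), up to 10 mm above its top, carries it by end cheeks.
- mould: Plaster tile mould: slab 170 (x) x 110 (y) x 18 mm high, about 0.35 kg, with an upright grip ridge on top near the rear: 22 mm thick (x) x 70 mm (y), centred at x -68 mm, its top 52 mm above the underside. Origin at the centre of the slab's underside; +x is the end that goes in first.
- wedge: Wooden wedge 190 mm long (x -95 to +95), 36 wide, about 0.2 kg. Origin on its underside at mid length; +x is the thin nose. The ramp rises from 4 mm at x +95 to 32 mm at x +5; the top is flat at 32 mm from there to x -67; then an upright square grip post 28 x 28 mm, centred at x -81 mm, its top 72 mm above the underside.
- tamper: Bystander, leave alone: a wooden tamper, a 150 x 50 x 30 mm block with level top and no ramp, with a 28 mm square post (centred at x -20 mm, top at 70 mm). Origin at the centre of its underside.
- jar: Bystander, leave alone: a closed white jar, 70 mm in diameter, 120 mm tall, behind or beside the jig. Origin at the centre of its underside.
- bowl: Bystander, leave alone: a terracotta bowl, 110 mm across, 50 mm tall. Origin at the centre of its underside.
- mug: Bystander, leave alone: a white ceramic mug, 76 mm across, 80 mm tall, with a side handle towards its +y. Origin at the centre of its underside.

How it is judged:
On the way, in this order (a step that is already met when the one before it is completed fails the run):
1. the wedge, let go of, holds the roller up by itself (arm opened past 0.19 rad) (value of joint clamp above 0.19 rad and contact force between wedge and roller above 0.5 N and contact force between the fingers and roller below 0.2 N and contact force between the fingers and wedge below 0.1 N), for 0.3 s.
2. the mould lies home beneath the roller while the wedge still holds the arm open (value of joint clamp above 0.19 rad and contact force between wedge and roller above 0.5 N and contact force between the fingers and roller below 0.2 N and x of mould in the frame of seat between -0.006 and 0.005 m and y of mould in the frame of seat between -0.008 and 0.008 m and z of mould in the frame of seat below 0.004 m and angle between the x axis of mould and the x axis of seat, either way round below 0.09 rad), for 0.2 s.
At the end, for the whole second after the job is handed in: The mould lies flat on the bed within 6 mm of the back stop, within 8 mm of the middle and 0.09 rad of straight; the roller presses on it (over 1.5 N, arm between 0.07 and 0.13 rad); the wedge lies flat on the bench clear of the jig; both are at rest and released (x of mould in the frame of seat between -0.006 and 0.005 m and y of mould in the frame of seat between -0.008 and 0.008 m and z of mould in the frame of seat below 0.004 m and angle between the x axis of mould and the x axis of seat, either way round below 0.09 rad and value of joint clamp between 0.07 and 0.13 rad and contact force between roller and mould above 1.5 N and contact force between wedge and roller below 0.1 N and height (world z) of wedge below 0.006 m and angle between wedge's own z axis and vertical below 0.1 rad and contact force between wedge and jig below 0.1 N and linear speed of each of wedge, mould below 0.02 m/s); the robot touches nothing.
It fails at once if tamper is moved more than 20 mm or tipped (distance of tamper from where it was at the start of the episode above 0.02 m or angle between tamper's own z axis and vertical above 0.3 rad).
It fails at once if jar is moved more than 20 mm or tipped (distance of jar from where it was at the start of the episode above 0.02 m or angle between jar's own z axis and vertical above 0.3 rad).
It fails at once if bowl is moved more than 20 mm or tipped (distance of bowl from where it was at the start of the episode above 0.02 m or angle between bowl's own z axis and vertical above 0.3 rad).
It fails at once if mug is moved more than 20 mm or tipped (distance of mug from where it was at the start of the episode above 0.02 m or angle between mug's own z axis and vertical above 0.3 rad).
It also fails if it takes over 72 s, if anything falls off the work surface, if the arm or the gripper's body presses on something with over 40 N, if the wrist force passes 120 N, or if a joint passes its speed limit or range.

## Working session

There is one attempt and no reset: what is moved stays moved. The work goes in short steps, Python scripts to look and compute and a tool call to move; the robot and the scene stay as the last step left them, time stands still between calls to the robot, and variables do not carry over. Pictures are saved under pics/ and viewed, at most 10 in all, crops included, and the job is handed in when it is done.

Besides the shell and the picture viewer there is one more tool, called after ">>>" by a JSON object that holds its "fn" and its "kwargs". move_arm: Moves the arm, as the interface text tells. Its arguments: {"type":"object","properties":{"targets":{"type":"array","items":{"type":"array"}},"squeeze":{"type":"number"}},"required":["targets"]}

```bash
mkdir -p pics; cat > h.py <<'E'
from workcell import env
import numpy as np, cv2
def shot(n,name=None):
    p=env.read_camera(n)
    if name: cv2.imwrite('pics/'+name,p['pixels'][:,:,::-1])
    return p
def K(p):
    f=200/np.tan(np.radians(p['fovy'])/2); return np.array([[f,0,p['cx']],[0,f,p['cy']],[0,0,1.]])
def proj(p,X):
    X=np.atleast_2d(X); E=np.array(p['extrinsics']); c=X@E[:3,:3].T+E[:3,3]; c=c*[1,-1,-1]
    return cv2.projectPoints(c.reshape(-1,1,3),np.zeros(3),np.zeros(3),K(p),np.array(p['dist_coeffs'],float))[0].reshape(-1,2)
def ray(p,uv,z):
    u=cv2.undistortPoints(np.array(uv,float).reshape(-1,1,2),K(p),np.array(p['dist_coeffs'],float)).reshape(-1,2)
    E=np.array(p['extrinsics']); R=E[:3,:3]; o=-R.T@E[:3,3]
    d=np.c_[u[:,0],-u[:,1],-np.ones(len(u))]@R
    return o+d*((z-o[2])/d[:,2])[:,None]
E
cat > a.py <<'E'
from h import *
for n in ('top','side'):
    p=shot(n,n+'0.png'); print(n,p['shot'],p['fovy'],p['dist_coeffs'])
    for t in ('jig','seat','roller','mould','wedge','tamper','jar','bowl','mug'):
        r=env.landmark_of(t,p); print(t,[(np.round(a['centre'],3).tolist(),round(a['confidence'],2)) for a in r[:2]])
        r=env.regions_of(t,p)
        if r:
            m=r[0]['mask'].astype(np.uint8); v,u=np.nonzero(m); print('  mask',m.sum(),u.mean().round(),v.mean().round(),cv2.minAreaRect(np.c_[u,v].astype(np.float32)))
E
python3 a.py
```

```text
top 1 54.70319969015217 [-0.06909096  0.          0.          0.          0.        ]
jig [([0.595, 0.018, 0.001], 0.92)]
  mask 10849 317.0 177.0 ((316.61474609375, 175.8900909423828), (104.92567443847656, 108.30335235595703), 86.33221435546875)
seat [([0.591, 0.017, 0.015], 0.61)]
  mask 10732 317.0 177.0 ((316.9534606933594, 175.78994750976562), (105.05307006835938, 107.5068130493164), 86.24827575683594)
roller [([0.596, 0.015, 0.028], 0.67)]
  mask 702 316.0 174.0 ((315.8526611328125, 174.46446228027344), (97.16569519042969, 8.242847442626953), 87.61405944824219)
mould [([0.477, 0.407, -0.0], 0.97)]
  mask 2921 162.0 212.0 ((161.76463317871094, 212.31527709960938), (43.70845031738281, 71.16291046142578), 71.02959442138672)
wedge [([0.638, -0.296, 0.001], 0.88), ([0.472, -0.294, 0.002], 0.7)]
  mask 1200 439.0 162.0 ((438.98492431640625, 162.02920532226562), (16.22817039489746, 82.86132049560547), 72.4075698852539)
tamper [([0.475, -0.292, -0.0], 0.67)]
  mask 1244 435.0 228.0 ((434.9440002441406, 228.19203186035156), (20.929595947265625, 61.536590576171875), 79.69515228271484)
ja
[... 1322 characters left out ...]
.29, 0.005], 0.32)]
  mask 498 299.0 154.0 ((298.69561767578125, 153.4706573486328), (49.792945861816406, 10.92774772644043), 81.46923065185547)
tamper [([0.474, -0.291, 0.001], 0.91)]
  mask 578 351.0 162.0 ((350.4760437011719, 161.86801147460938), (38.01316452026367, 16.725791931152344), 79.69515228271484)
jar []
  mask 1829 385.0 300.0 ((385.2239990234375, 299.96685791015625), (35.30670166015625, 58.89745330810547), 6.842773914337158)
bowl [([0.71, 0.255, 0.0], 0.73)]
  mask 1677 214.0 286.0 ((213.5, 286.0), (42.0, 49.0), 90.0)
mug [([0.565, -0.442, -0.001], 0.97)]
  mask 600 329.0 129.0 ((328.8450012207031, 128.41265869140625), (22.269582748413086, 29.670751571655273), 7.594643592834473)
```

View pics/top0.png

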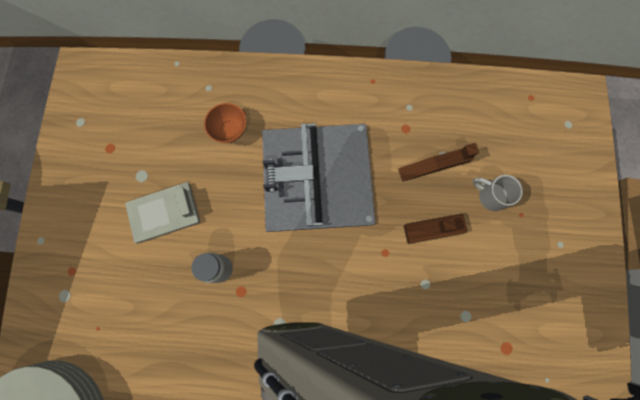

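View pics/side0.png

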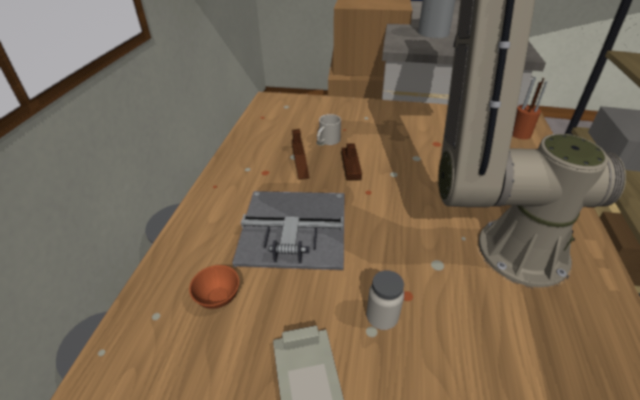

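The top view shows the wedge with its post at the right (465,152) and its nose at (402,175). The tamper is at (435,228). The jig entry faces right, so jig +x is roughly world +y. The mould is at (162,212) with its ridge at (183,203). Next I'll fit poses to the masks.

```bash
cat > fit.py <<'E'
from h import *
from scipy.optimize import minimize
def box(x0,x1,y0,y1,z0,z1): return np.array([[x,y,z] for x in(x0,x1) for y in(y0,y1) for z in(z0,z1)],float)
M={'jig':[box(-140,135,-135,135,0,14),box(100,130,-34,34,14,50)],
 'mould':[box(-85,85,-55,55,0,18),box(-79,-57,-35,35,18,52)],
 'wedge':[np.array([[x,y,z] for y in(-18,18) for x,z in((-95,0),(95,0),(95,4),(5,32),(-95,32))],float),box(-95,-67,-14,14,32,72)],
 'roller':[box(-8,8,-125,125,15,31)]}
def sil(p,t,q,S=4,z=0):
    im=np.zeros((400*S,640*S),np.uint8);c,s=np.cos(q[2]),np.sin(q[2])
    for b in M[t]:
        X=b/1000@np.array([[c,s,0],[-s,c,0],[0,0,1]])+[q[0],q[1],z]
        cv2.fillConvexPoly(im,cv2.convexHull(((proj(p,X)+.5)*S).astype(np.int32)),1)
    return cv2.resize(im.astype(np.float32),(640,400),interpolation=cv2.INTER_AREA)
def fit(t,pics,q0,z=0):
    ms=[]
    for p in pics:
        r=[a for a in env.regions_of(t,p)]
        if r: ms.append((p,r[0]['mask'].astype(np.float32)))
    def cost(q):
        q=[q[0]/100+q0[0],q[1]/100+q0[1],q[2]/10+q0[2]]
        return sum(1-np.minimum(a:=sil(p,t,q,z=z),m).sum()/np.maximum(a,m).sum() for p,m in ms)/len(ms)
    r=minimize(cost,[0,0,0],method='Nelder-Mead',options=dict(initial_simplex=[[.6,.3,.2],[-.6,.3,-.3],[0,-.7,.3],[.1,.1,-.8]],maxiter=90))
    q=np.array(q0)+r.x/[100,100,10]; return q.round(4),round(r.fun,3)
E
cat > b.py <<'E'
from fit import *
P=[shot('top'),shot('side')]
for t,q in(('jig',[.594,.017,1.6]),('mould',[.476,.407,1.9]),('wedge',[.639,-.295,1.85])):
    for ps in (P,P[:1],P[1:]): print(t,*fit(t,ps,q))
s=env.get_state(); print(s)
p=P[0]; im=p['pixels'][:,:,::-1].copy()
E
python3 b.py
```

```text
jig [0.5938 0.0171 1.6952] 0.027
jig [0.5935 0.0157 1.6955] 0.024
jig [0.5943 0.0177 1.7054] 0.025
mould [0.4745 0.4053 1.9488] 0.032
mould [0.4743 0.4041 1.9475] 0.032
mould [0.4745 0.406  1.9579] 0.023
wedge [ 0.6436 -0.2902  1.9066] 0.53
wedge [ 0.6436 -0.2902  1.9066] 0.059
wedge [ 0.645 -0.292  1.87 ] 1.0
{'clock': 2.6, 'joint_pos': array([-1.44558799e+00,  3.13205769e-01,  4.61144572e-02,  1.30359184e+00,
       -1.26504811e-05,  1.43121476e+00]), 'qvel': array([0.00074732, 0.00091727, 0.00111418, 0.00114005, 0.00091434,
       0.00161662]), 'tau': array([-1.26309278e-04, -4.80455160e+01,  2.98805737e+01,  4.37458621e-04,
       -1.70751987e-04,  6.35884785e-07]), 'tcp_pos': array([ 0.15048488, -0.55501152,  0.23132582]), 'orientation': array([ 5.65405877e-05,  9.91248581e-01,  1.32008512e-01, -6.73174649e-06]), 'wrist_force': array([ 0.57665496, -0.56097233,  0.36311241]), 'ft_torque': array([0.03901428, 0.01864852, 0.03458361]), 'grip_force': 0.0, 'finger_gap': 0.0853525271511789}
```

```bash
cat > plan.py <<'E'
import numpy as np, sys, json
from scipy.spatial.transform import Rotation as Ro
from workcell import env
J=(0.5938,0.0171,np.degrees(1.697))
def jw(x,y,z=None,j=J):
    a=np.radians(j[2]); return [j[0]+(x*np.cos(a)-y*np.sin(a))/1e3, j[1]+(x*np.sin(a)+y*np.cos(a))/1e3]
def down(phi):
    a=np.radians(phi); return Ro.from_matrix(np.array([[np.cos(a),np.sin(a),0],[np.sin(a),-np.cos(a),0],[0,0,-1]]))
def plan(*steps):
    "steps: (x,y,z,phi)"
    s=env.get_state(); w=s['orientation']; R=Ro.from_quat([w[1],w[2],w[3],w[0]]); p=np.array(s['tcp_pos'])
    m=R.as_matrix(); print('now',p.round(4),'phi',np.degrees(np.arctan2(m[1,0],m[0,0])).round(2),'gap',round(s['finger_gap'],4),'F',s['wrist_force'].round(1),'t',round(s['clock'],2))
    for x,y,z,f in steps:
        T=down(f); q=np.array([x,y,z]); d=R.inv().apply(q-p)*1e3; r=np.degrees((R.inv()*T).as_rotvec())/10
        n=max(np.ceil(np.linalg.norm(d)/62),np.ceil(np.linalg.norm(r)*10/10.6)); print('rows>=',n,json.dumps([d.round(1).tolist(),r.round(2).tolist()])); R,p=T,q
E
python3 -c "
from plan import *
plan((.410,-.46,.2,60),(.670,-.366,.16,109.2),(.670,-.366,.04,109.2))"
```

```text
now [ 0.1505 -0.555   0.2313] phi 15.17 gap 0.0854 F [ 0.6 -0.6  0.4] t 2.6
rows>= 5.0 [[275.3, -23.8, 31.3], [0.0, 0.0, -4.48]]
rows>= 5.0 [[211.4, 178.2, 40.0], [0.0, 0.0, -4.92]]
rows>= 2.0 [[0.0, 0.0, 120.0], [0.0, 0.0, 0.0]]
```

>>> {"fn": "move_arm", "kwargs": {"targets": [[[275.3,-23.8,31.3],[0,0,-4.48],-0.3],[[275.3,-23.8,31.3],[0,0,-4.48],-0.3],[[275.3,-23.8,31.3],[0,0,-4.48],-0.3],[[275.3,-23.8,31.3],[0,0,-4.48],-0.3],[[275.3,-23.8,31.3],[0,0,-4.48],-0.3]], "squeeze": 100}}

```text
clock: 3.22
tcp_pos: [0.4127, -0.4581, 0.1994]
orientation: [-0.0, 0.865, 0.502, 0.0]
wrist_force: [-0.5, -0.2, 0.3]
finger_gap: 0.0551
grip_force: 0.0
```

>>> {"fn": "move_arm", "kwargs": {"targets": [[[211.4,178.2,40],[0,0,-4.92],-0.3],[[211.4,178.2,40],[0,0,-4.92],-0.3],[[211.4,178.2,40],[0,0,-4.92],-0.3],[[211.4,178.2,40],[0,0,-4.92],-0.3],[[211.4,178.2,40],[0,0,-4.92],-0.3]]}}

```text
clock: 3.85
tcp_pos: [0.6727, -0.3637, 0.1584]
orientation: [-0.0, 0.576, 0.817, 0.0]
wrist_force: [-0.8, -1.3, -0.4]
finger_gap: 0.0553
grip_force: 0.0
```

```bash
cat > c.py <<'E'
from fit import *
from plan import *
p=shot('top','top1.png'); s=shot('side','side1.png')
print(fit('wedge',[p],[.641,-.293,1.9]))
plan((.670,-.366,.16,109.2),(.670,-.366,.04,109.2))
a=cv2.resize(p['pixels'][100:260,360:560],(800,640))[:,:,::-1]; b=cv2.resize(s['pixels'][80:210,230:430],(800,520))[:,:,::-1]
cv2.imwrite('pics/crop1.png',cv2.resize(np.vstack([a,b]),(400,580)))
E
python3 c.py
```

```text
(array([ 0.6422, -0.2866,  1.9227]), np.float64(0.377))
now [ 0.6711 -0.3647  0.1584] phi 109.28 gap 0.0553 F [-0.1  0.5  0.3] t 4.0
rows>= 1.0 [[-0.9, -1.5, -1.6], [-0.01, -0.01, 0.01]]
rows>= 2.0 [[0.0, 0.0, 120.0], [0.0, 0.0, 0.0]]
```

View pics/crop1.png

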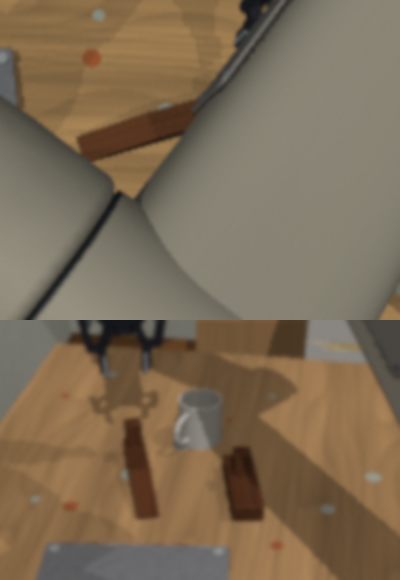

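The side crop shows the open fingers hanging above the post end of the wedge, with the mug beside it and clear. Descending.

>>> {"fn": "move_arm", "kwargs": {"targets": [[[-2,0,60],[0,0,0],-0.3],[[-2,0,118],[0,0,0],-0.3],[[-2,0,118],[0,0,0],-0.3]]}}

```text
clock: 4.38
tcp_pos: [0.6654, -0.3662, 0.0362]
orientation: [-0.006, 0.581, 0.814, -0.0]
wrist_force: [-0.4, -0.4, -0.2]
finger_gap: 0.0556
grip_force: 0.0
```

```bash
cat > d.py <<'E'
from fit import *
s=shot('side'); st=env.get_state(); print(st['tcp_pos'],st['wrist_force'])
b=cv2.resize(s['pixels'][90:190,260:400],(700,500),interpolation=cv2.INTER_CUBIC)[:,:,::-1]
cv2.imwrite('pics/crop2.png',b)
E
python3 d.py
```

```text
[ 0.66799924 -0.36774057  0.04045757] [ 0.89383375 -1.53041115 -0.03653292]
```

View pics/crop2.png

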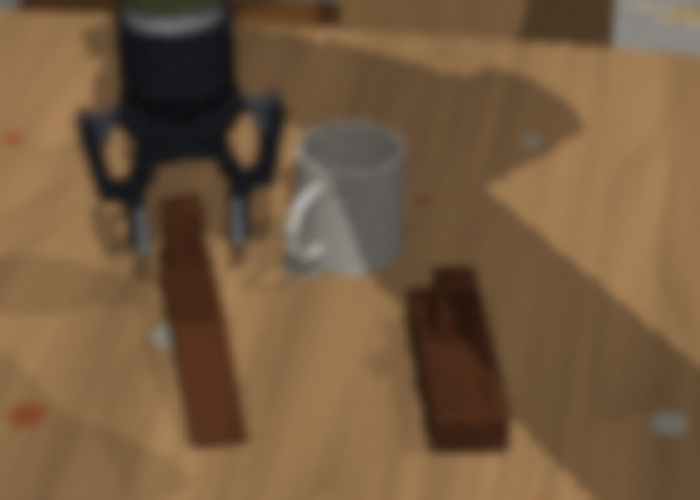

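The fingers straddle the post (crop x 140 and 235, post at 185). Closing.

>>> {"fn": "move_arm", "kwargs": {"targets": [[[0,0,0],[0,0,0],1],[[0,0,0],[0,0,0],1],[[0,0,0],[0,0,0],1],[[0,0,0],[0,0,0],1]], "squeeze": 100}}

```text
clock: 4.92
tcp_pos: [0.6725, -0.37, 0.0467]
orientation: [0.004, 0.58, 0.815, -0.0]
wrist_force: [-1.9, -1.4, 7.2]
finger_gap: 0.0261
grip_force: 98.8
```

```bash
python3 -c "
from plan import *
# wedge approach: origin jig (-130,-92), post -81
a=jw(-130-81,-92);b=jw(-105-81,-92);c=jw(22-81,-92);print(a,b,c)
plan((.668,-.3677,.10,109.2),(*a,.10,J[2]),(*a,.0545,J[2]),(*c,.0545,J[2]))"
```

```text
[np.float64(0.7116266561149565), np.float64(-0.180641950806519)] [np.float64(0.7084799330017848), np.float64(-0.15584077878483765)] [np.float64(0.6924945795868727), np.float64(-0.029850824914696237)]
now [ 0.6725 -0.37    0.0467] phi 109.14 gap 0.0261 F [-1.9 -1.4  7.2] t 4.92
rows>= 1.0 [[3.3, -3.3, -53.3], [0.02, 0.04, -0.01]]
rows>= 4.0 [[162.3, 102.7, 0.0], [0.0, 0.0, 1.2]]
rows>= 1.0 [[0.0, 0.0, 45.5], [0.0, 0.0, 0.0]]
rows>= 3.0 [[152.0, 0.0, 0.0], [0.0, 0.0, 0.0]]
```

>>> {"fn": "move_arm", "kwargs": {"targets": [[[0,0,-30],[0,0,0],1],[[0,0,-60],[0,0,0],1],[[0,0,-60],[0,0,0],1],[[0,0,-60],[0,0,0],1]]}}

```text
clock: 5.42
tcp_pos: [0.6706, -0.3679, 0.1015]
orientation: [-0.0, 0.579, 0.815, -0.0]
wrist_force: [-0.2, 1.1, -2.0]
finger_gap: 0.0261
grip_force: 99.1
```

```bash
cat > e.py <<'E'
from fit import *
from plan import *
s=shot('side')
a=jw(-130-81,-92)
plan((*a,.10,J[2]))
b=cv2.resize(s['pixels'][80:190,240:400],(720,495),interpolation=cv2.INTER_CUBIC)[:,:,::-1]
cv2.imwrite('pics/crop3.png',b)
E
python3 e.py
```

```text
now [ 0.67   -0.3675  0.1005] phi 109.17 gap 0.0263 F [ 0.   0.3 -3.5] t 5.47
rows>= 4.0 [[162.9, 100.7, 0.6], [-0.01, -0.01, 1.19]]
```

View pics/crop3.png

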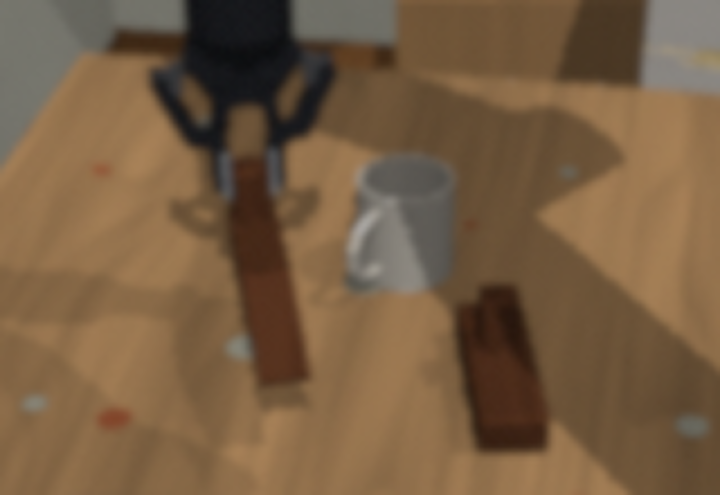

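The wedge is held level and clear of the mug. Carrying it to the jig.

>>> {"fn": "move_arm", "kwargs": {"targets": [[[162.9,100.7,0.6],[0,0,1.19],1],[[162.9,100.7,0.6],[0,0,1.19],1],[[162.9,100.7,0.6],[0,0,1.19],1],[[162.9,100.7,0.6],[0,0,1.19],1],[[162.9,100.7,0.6],[0,0,1.19],1]]}}

```text
clock: 6.1
tcp_pos: [0.7117, -0.1802, 0.0999]
orientation: [-0.001, 0.66, 0.751, -0.001]
wrist_force: [1.3, -1.2, -3.5]
finger_gap: 0.0264
grip_force: 99.3
```

>>> {"fn": "move_arm", "kwargs": {"targets": [[[0,0,0],[0,0,0],1],[[0,0,30],[0,0,0],1],[[0,0,35],[0,0,0],1],[[0,0,35],[0,0,0],1],[[0,0,35],[0,0,0],1]]}}

```text
clock: 6.72
tcp_pos: [0.7129, -0.182, 0.0676]
orientation: [0.001, 0.661, 0.75, 0.0]
wrist_force: [1.3, -0.6, -2.6]
finger_gap: 0.0268
grip_force: 99.0
```

```bash
cat > f.py <<'E'
from fit import *
from plan import *
P=[shot('top','t2.png'),shot('side','s2.png')]
a=jw(-130-81,-92)
plan((*a,.0545,J[2]))
m=env.regions_of('wedge',P[0]); n=env.regions_of('wedge',P[1]); print([ (r['confidence'],r['mask'].sum()) for r in m+n])
st=env.get_state(); x,y,_=st['tcp_pos']
q0=[x+.081*np.cos(1.697),y+.081*np.sin(1.697),1.697]
for z in (.012,.017,.022): print(z,fit('wedge',P[:1],q0,z),fit('wedge',P[1:],q0,z))
print('expect',q0)
c=cv2.resize(P[1]['pixels'][130:280,200:400],(800,600),interpolation=cv2.INTER_CUBIC)[:,:,::-1]
cv2.imwrite('pics/crop4.png',c)
E
python3 f.py
```

```text
now [ 0.713  -0.1816  0.0677] phi 97.26 gap 0.0263 F [-0.6  0.1 -1.8] t 6.83
rows>= 1.0 [[1.1, -1.2, 13.2], [0.01, 0.01, 0.0]]
[(0.6, np.int64(159)), (0.45, np.int64(357)), (0.67, np.int64(804))]
0.012 (array([ 0.6987, -0.088 ,  1.6304]), np.float64(0.881)) (array([ 0.7081, -0.1038,  1.7086]), np.float64(0.071))
0.017 (array([ 0.7029, -0.0945,  1.6954]), np.float64(0.883)) (array([ 0.7055, -0.0977,  1.7088]), np.float64(0.077))
0.022 (array([ 0.6985, -0.0906,  1.6718]), np.float64(0.884)) (array([ 0.7034, -0.0918,  1.7146]), np.float64(0.086))
expect [np.float64(0.7026218274654306), np.float64(-0.10090751561075666), 1.697]
```

View pics/crop4.png

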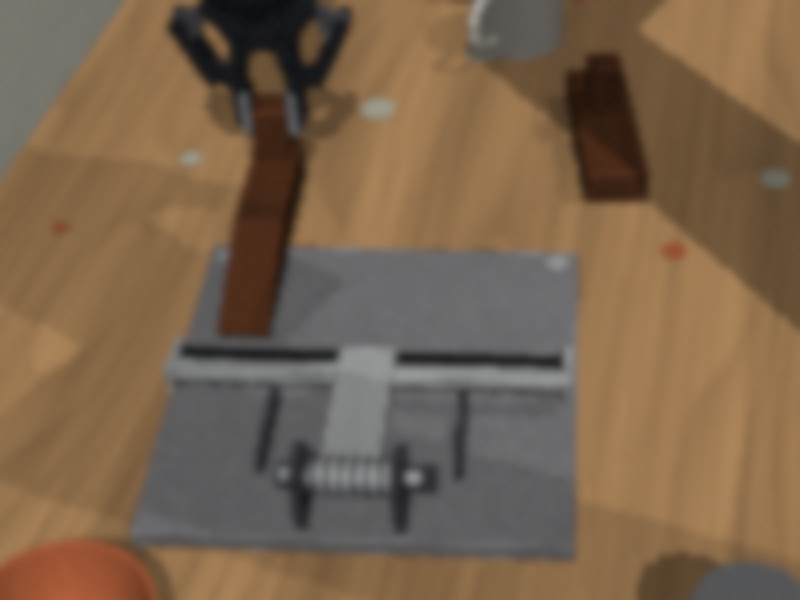

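The wedge nose sits just in front of the roller near its left end, squared to the jig. Lowering in small steps to find contact.

>>> {"fn": "move_arm", "kwargs": {"targets": [[[0,0,3],[0,0,0],1],[[0,0,5],[0,0,0],1],[[0,0,5],[0,0,0],1],[[0,0,5],[0,0,0],1]]}}

```text
clock: 7.72
tcp_pos: [0.7123, -0.1811, 0.0613]
orientation: [-0.0, 0.661, 0.751, -0.0]
wrist_force: [0.1, -0.6, -2.4]
finger_gap: 0.0263
grip_force: 99.0
```

>>> {"fn": "move_arm", "kwargs": {"targets": [[[0,0,2],[0,0,0],1],[[0,0,3],[0,0,0],1],[[0,0,3],[0,0,0],1],[[0,0,3],[0,0,0],1]]}}

```text
clock: 8.22
tcp_pos: [0.7127, -0.1816, 0.0596]
orientation: [0.001, 0.661, 0.75, 0.0]
wrist_force: [-2.6, -1.6, 4.7]
finger_gap: 0.0261
grip_force: 100.3
```

>>> {"fn": "move_arm", "kwargs": {"targets": [[[0,0,2],[0,0,0],1],[[0,0,3],[0,0,0],1],[[0,0,3],[0,0,0],1],[[0,0,3],[0,0,0],1]]}}

```text
clock: 8.72
tcp_pos: [0.7132, -0.1824, 0.0584]
orientation: [0.002, 0.661, 0.75, 0.0]
wrist_force: [-2.3, -3.0, 11.6]
finger_gap: 0.0261
grip_force: 101.1
```

```bash
python3 -c "
from plan import *
c=jw(22-81,-92)
plan((*c,.059,J[2]))"
```

```text
now [ 0.7132 -0.1824  0.0584] phi 97.24 gap 0.0261 F [-2.3 -3.  11.6] t 8.72
rows>= 3.0 [[153.9, -1.3, -1.0], [0.02, 0.02, 0.0]]
```

>>> {"fn": "move_arm", "kwargs": {"targets": [[[0,0,-4],[0,0,0],1],[[15,0,-4.5],[0,0,0],1],[[30,0,-4.5],[0,0,0],1],[[45,0,-4.5],[0,0,0],1],[[60,0,-4.5],[0,0,0],1]]}}

```text
clock: 9.35
tcp_pos: [0.7055, -0.123, 0.0607]
orientation: [0.003, 0.661, 0.75, -0.002]
wrist_force: [0.0, -9.6, 2.0]
finger_gap: 0.0265
grip_force: 99.6
```

>>> {"fn": "move_arm", "kwargs": {"targets": [[[15,0,0.5],[0,0,0],1],[[30,0,1],[0,0,0],1],[[45,0,1],[0,0,0],1],[[45,0,1],[0,0,0],1]]}}

```text
clock: 9.85
tcp_pos: [0.6999, -0.0772, 0.0607]
orientation: [0.003, 0.661, 0.751, -0.001]
wrist_force: [-0.7, -5.3, 7.1]
finger_gap: 0.0264
grip_force: 100.1
```

```bash
cat > g.py <<'E'
from fit import *
from plan import *
s=shot('side')
c=jw(22-81,-92)
plan((*c,.059,J[2]))
c=cv2.resize(s['pixels'][130:280,200:400],(800,600),interpolation=cv2.INTER_CUBIC)[:,:,::-1]
cv2.imwrite('pics/crop5.png',c)
E
python3 g.py
```

```text
now [ 0.6998 -0.0772  0.0607] phi 97.31 gap 0.0261 F [-1.5 -5.1  5.9] t 9.9
rows>= 1.0 [[47.9, -1.3, 1.5], [0.01, 0.02, 0.01]]
```

View pics/crop5.png

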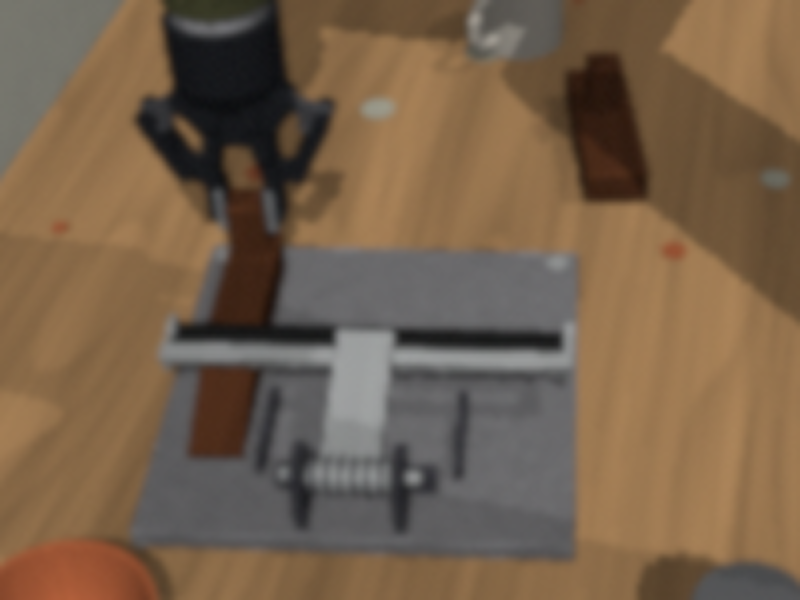

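The wedge is under the left end of the roller and lifting it, clear of the guide cheek. Pushing it home, then releasing.

>>> {"fn": "move_arm", "kwargs": {"targets": [[[15,0,0],[0,0,0],1],[[30,0,0],[0,0,0],1],[[46,0,0],[0,0,0],1],[[46,0,0],[0,0,0],1],[[46,0,0],[0,0,0],1]]}}

```text
clock: 10.52
tcp_pos: [0.6939, -0.0309, 0.0606]
orientation: [0.002, 0.661, 0.751, -0.0]
wrist_force: [-1.4, -3.1, 7.8]
finger_gap: 0.0263
grip_force: 100.2
```

>>> {"fn": "move_arm", "kwargs": {"targets": [[[0,0,0],[0,0,0],-0.25],[[0,0,0],[0,0,0],-0.25],[[0,0,0],[0,0,0],-0.25],[[0,0,-60],[0,0,0],-0.25],[[0,0,-110],[0,0,0],-0.25]]}}

```text
clock: 11.15
tcp_pos: [0.6928, -0.031, 0.1697]
orientation: [-0.001, 0.661, 0.751, -0.0]
wrist_force: [1.0, -0.1, -0.2]
finger_gap: 0.053
grip_force: 0.0
```

```bash
cat > i.py <<'E'
from fit import *
from plan import *
import math
g=lambda d:(0.4745+d*math.cos(1.95),.4053+d*math.sin(1.95))
r=g(-.068); print(r)
# move over to mould: high
plan((.60,.05,.23,140),(.55,.2,.23,180),(*r,.16,201.7),(*r,.034,201.7))
E
python3 i.py
```

```text
(0.4996722965318875, 0.34213073937973687)
now [ 0.6928 -0.031   0.1697] phi 97.28 gap 0.053 F [ 1.  -0.1 -0.2] t 11.15
rows>= 5.0 [[92.1, -81.9, -60.2], [-0.0, -0.01, -4.27]]
rows>= 4.0 [[134.7, 82.8, 0.0], [0.0, 0.0, -4.0]]
rows>= 3.0 [[50.3, 142.1, 70.0], [0.0, 0.0, -2.17]]
rows>= 3.0 [[0.0, 0.0, 126.0], [0.0, 0.0, 0.0]]
```

>>> {"fn": "move_arm", "kwargs": {"targets": [[[20,-20,-60],[0,0,-1],-0.25],[[92,-82,-60],[0,0,-4.27],-0.25],[[92,-82,-60],[0,0,-4.27],-0.25],[[92,-82,-60],[0,0,-4.27],-0.25],[[92,-82,-60],[0,0,-4.27],-0.25]]}}

```text
clock: 11.78
tcp_pos: [0.5999, 0.0502, 0.229]
orientation: [0.0, 0.343, 0.939, 0.0]
wrist_force: [0.7, 1.4, -0.2]
finger_gap: 0.0531
grip_force: 0.0
```

>>> {"fn": "move_arm", "kwargs": {"targets": [[[135,83,0],[0,0,-4],-0.25],[[135,83,0],[0,0,-4],-0.25],[[135,83,0],[0,0,-4],-0.25],[[135,83,0],[0,0,-4],-0.25],[[135,83,0],[0,0,-4],-0.25]]}}

```text
clock: 12.4
tcp_pos: [0.5504, 0.2002, 0.2284]
orientation: [-0.0, 0.002, 1.0, -0.0]
wrist_force: [-0.5, 0.1, 0.0]
finger_gap: 0.0535
grip_force: 0.0
```

```bash
cat > k.py <<'E'
from fit import *
from plan import *
import math
P=[shot('top','t3.png'),shot('side','s3.png')]
q=None
for ps in (P,P[:1],P[1:]):
    f=fit('mould',ps,[.4745,.4053,1.95]); q=f[0] if q is None else q; print(f)
print('wedge',fit('wedge',P[1:],[.683,.049,1.697],.014), 'expected')
r=(q[0]-.068*math.cos(q[2]),q[1]-.068*math.sin(q[2])); ph=math.degrees(q[2])+90; print(r,ph)
plan((*r,.13,ph),(*r,.028,ph))
E
python3 k.py
```

```text
(array([0.4748, 0.4039, 1.9625]), np.float64(0.308))
(array([0.478 , 0.3962, 1.9504]), np.float64(0.585))
(array([0.4744, 0.405 , 1.9647]), np.float64(0.017))
wedge (array([0.6853, 0.055 , 1.7548]), np.float64(0.325)) expected
(np.float64(0.500759925166831), np.float64(0.34105031992656976)) 202.44296729442405
now [0.5505 0.1994 0.2288] phi 179.85 gap 0.0534 F [-0.1  0.3 -0. ] t 12.75
rows>= 3.0 [[50.1, 141.5, 98.8], [-0.0, -0.0, -2.26]]
rows>= 2.0 [[0.0, 0.0, 102.0], [0.0, 0.0, 0.0]]
```

>>> {"fn": "move_arm", "kwargs": {"targets": [[[50,142,99],[0,0,-2.22],-0.25],[[50,142,99],[0,0,-2.22],-0.25],[[50,142,99],[0,0,-2.22],-0.25],[[50,142,99],[0,0,-2.22],-0.25],[[50,142,99],[0,0,-2.22],-0.25]]}}

```text
clock: 13.38
tcp_pos: [0.5007, 0.3417, 0.1302]
orientation: [0.0, -0.192, 0.981, -0.0]
wrist_force: [0.6, -0.1, 1.4]
finger_gap: 0.0535
grip_force: 0.0
```

>>> {"fn": "move_arm", "kwargs": {"targets": [[[0,0,50],[0,0,0],-0.25],[[0,0,90],[0,0,0],-0.25],[[0,0,102],[0,0,0],-0.25],[[0,0,102],[0,0,0],-0.25]]}}

```text
clock: 13.88
tcp_pos: [0.5012, 0.3412, 0.0285]
orientation: [0.0, -0.191, 0.982, -0.0]
wrist_force: [0.6, 0.4, 0.9]
finger_gap: 0.0533
grip_force: 0.0
```

>>> {"fn": "move_arm", "kwargs": {"targets": [[[0,0,0],[0,0,0],1],[[0,0,0],[0,0,0],1],[[0,0,0],[0,0,0],1],[[0,0,0],[0,0,0],1],[[0,0,0],[0,0,0],1]]}}

```text
clock: 14.5
tcp_pos: [0.502, 0.3424, 0.0303]
orientation: [0.002, -0.192, 0.981, 0.0]
wrist_force: [0.4, -1.8, 6.1]
finger_gap: 0.02
grip_force: 99.0
```

>>> {"fn": "move_arm", "kwargs": {"targets": [[[0,0,-20],[0,0,0],1],[[0,0,-70],[0,0,0],1],[[0,0,-130],[0,0,0],1],[[0,0,-180],[0,0,0],1],[[0,0,-180],[0,0,0],1]]}}

```text
clock: 15.12
tcp_pos: [0.5027, 0.3433, 0.2135]
orientation: [0.005, -0.192, 0.981, 0.001]
wrist_force: [-0.0, 0.5, -4.2]
finger_gap: 0.0199
grip_force: 98.7
```

```bash
cat > l.py <<'E'
from fit import *
from plan import *
P=[shot('top','t4.png'),shot('side','s4.png')]
a=jw(-130-68,0)
plan((.62,.10,.25,202),(a[0],a[1]+.05,.25,187.2),(*a,.12,187.2))
c=np.vstack([cv2.resize(p['pixels'],(480,300))[:,:,::-1] for p in P]); cv2.imwrite('pics/v4.png',c)
E
python3 l.py
```

```text
now [0.5001 0.3419 0.2079] phi -157.82 gap 0.0197 F [-1.   0.4 -4.5] t 15.22
rows>= 5.0 [[-19.7, -269.3, -42.0], [-0.0, 0.0, 0.02]]
rows>= 4.0 [[87.1, -212.1, 0.0], [0.0, 0.0, 1.48]]
rows>= 3.0 [[6.3, -49.6, 130.0], [0.0, 0.0, 0.0]]
```

View pics/v4.png

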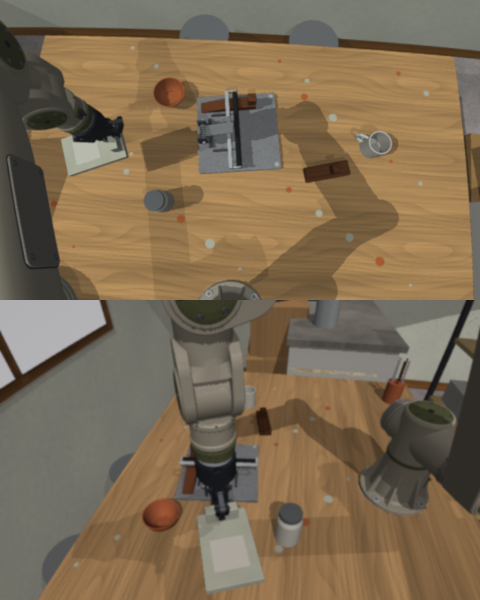

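The mould is held level at (100,145) in the top view, and the wedge still props the roller at (235,100). Carrying the mould over the jig.

>>> {"fn": "move_arm", "kwargs": {"targets": [[[-20,-269,-42],[0,0,0.02],1],[[-20,-269,-42],[0,0,0.02],1],[[-20,-269,-42],[0,0,0.02],1],[[-20,-269,-42],[0,0,0.02],1],[[-20,-269,-42],[0,0,0.02],1]]}}

```text
clock: 15.85
tcp_pos: [0.6208, 0.0968, 0.2474]
orientation: [-0.002, -0.189, 0.982, -0.0]
wrist_force: [-0.2, 1.0, -2.8]
finger_gap: 0.0204
grip_force: 99.3
```

>>> {"fn": "move_arm", "kwargs": {"targets": [[[87,-212,0],[0,0,1.48],1],[[87,-212,0],[0,0,1.48],1],[[87,-212,0],[0,0,1.48],1],[[87,-212,0],[0,0,1.48],1],[[87,-212,0],[0,0,1.48],1]]}}

```text
clock: 16.48
tcp_pos: [0.6179, -0.1313, 0.2472]
orientation: [-0.002, -0.06, 0.998, 0.001]
wrist_force: [0.1, -0.2, -4.2]
finger_gap: 0.0198
grip_force: 99.5
```

```bash
cat > m.py <<'E'
from fit import *
from plan import *
a=jw(-140-68,0)
plan((*a,.12,187.2),(*a,.06,187.2))
E
python3 m.py
```

```text
now [ 0.6179 -0.1313  0.2472] phi -173.07 gap 0.0198 F [ 0.1 -0.2 -4.2] t 16.48
rows>= 3.0 [[4.4, -57.9, 127.1], [0.01, -0.02, -0.03]]
rows>= 1.0 [[0.0, 0.0, 60.0], [0.0, 0.0, 0.0]]
```

>>> {"fn": "move_arm", "kwargs": {"targets": [[[4.4,-57.9,30],[0,0,0],1],[[4.4,-57.9,90],[0,0,0],1],[[4.4,-57.9,150],[0,0,0],1],[[4.4,-57.9,187],[0,0,0],1],[[4.4,-57.9,187],[0,0,0],1]]}}

```text
clock: 17.1
tcp_pos: [0.6179, -0.1834, 0.0577]
orientation: [-0.005, -0.063, 0.998, 0.003]
wrist_force: [-0.0, 0.3, -3.1]
finger_gap: 0.02
grip_force: 99.8
```

```bash
cat > n.py <<'E'
from fit import *
from plan import *
import sys
z=float(sys.argv[1])
P=[shot('top'),shot('side')]
st=env.get_state(); x,y,h=st['tcp_pos']
q0=[x+.068*np.cos(1.697),y+.068*np.sin(1.697),1.697]; print('expect',np.round(q0,4))
def loc(q):
    a=np.radians(J[2]); d=np.array(q[:2])-J[:2]; return (1e3*np.array([d@[np.cos(a),np.sin(a)],d@[-np.sin(a),np.cos(a)]])).round(1), round(q[2]-1.697,4)
print(loc(q0))
for ps in (P,P[:1],P[1:]):
    f=fit('mould',ps,q0,h-.0303); print(f,loc(f[0]))
for p in P: print([(np.round(a['centre'],4).tolist(),a['confidence']) for a in env.landmark_of('mould',p)[:1]])
a=jw(-140-68,0); b=jw(-68,0)
plan((*a,z,187.2),(*b,z,187.2))
p,s=P
c=np.vstack([cv2.resize(p['pixels'][90:260,240:440],(500,425)),cv2.resize(s['pixels'][130:280,200:400],(500,375))])[:,:,::-1]
cv2.imwrite('pics/'+sys.argv[2],cv2.resize(c,(375,600)))
E
python3 n.py .0465 v5.png
```

```text
expect [ 0.6134 -0.1181  1.697 ]
(array([-136.6,   -2.5]), 0.0)
(array([ 0.6097, -0.1115,  1.7054]), np.float64(0.477)) (array([-129.6,    0.4]), np.float64(0.0084))
(array([ 0.6238, -0.09  ,  1.5734]), np.float64(0.852)) (array([-110. ,  -16.3]), np.float64(-0.1236))
(array([ 0.6096, -0.1111,  1.7147]), np.float64(0.099)) (array([-129.2,    0.5]), np.float64(0.0177))
[]
[([0.6103, -0.1163, 0.0307], 0.57)]
now [ 0.6229 -0.1871  0.0647] phi -172.82 gap 0.0196 F [-0.2 -0.7 -5.1] t 17.5
rows>= 1.0 [[3.2, -1.8, 18.2], [-0.01, 0.02, -0.0]]
rows>= 3.0 [[0.1, 140.0, 0.0], [0.0, 0.0, 0.0]]
```

View pics/v5.png

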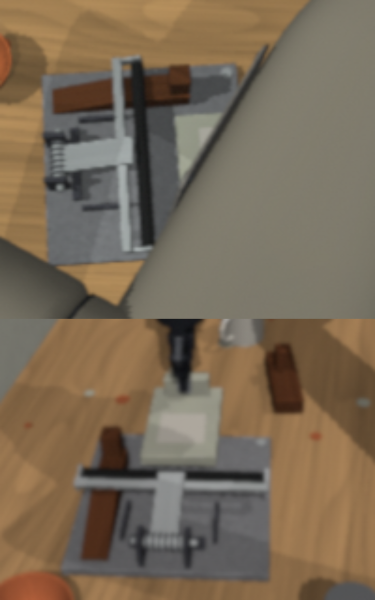

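Both views show the mould in front of the roller, between the guide lines, with the wedge propping at the far end. Lowering it, then re-measuring once settled.

>>> {"fn": "move_arm", "kwargs": {"targets": [[[1.5,5,8],[0,0,0],1],[[1.5,10,17],[0,0,0],1],[[1.5,15,17],[0,0,0],1],[[1.5,15,17],[0,0,0],1],[[1.5,15,17],[0,0,0],1]]}}

```text
clock: 18.12
tcp_pos: [0.6184, -0.1719, 0.0458]
orientation: [-0.0, -0.063, 0.998, 0.0]
wrist_force: [-0.4, 0.4, -3.7]
finger_gap: 0.0198
grip_force: 99.7
```

>>> {"fn": "move_arm", "kwargs": {"targets": [[[0,0,0],[0,0,0],1],[[0,0,0],[0,0,0],1]]}}

```text
clock: 18.38
tcp_pos: [0.6185, -0.1722, 0.0459]
orientation: [0.0, -0.062, 0.998, -0.0]
wrist_force: [-0.1, -0.3, -3.6]
finger_gap: 0.0194
grip_force: 99.7
```

```bash
python3 n.py .0455 v6.png; python3 -c "
from fit import *
for i in range(3):
    s=shot('side'); print(fit('mould',[s],[.612,-.1,1.697],.0165), fit('jig',[s],[.594,.017,1.697]))
    print(env.get_state()['tcp_pos'].round(4))
"
```

```text
expect [ 0.6099 -0.1047  1.697 ]
(array([-122.8,   -0.6]), 0.0)
(array([ 0.6081, -0.1048,  1.7133]), np.float64(0.561)) (array([-122.7,    1.2]), np.float64(0.0163))
(array([ 0.64  , -0.0586,  1.6264]), np.float64(0.893)) (array([-80.9, -36.3]), np.float64(-0.0706))
(array([ 0.6101, -0.1218,  1.7319]), np.float64(0.198)) (array([-139.8,    1.3]), np.float64(0.0349))
[([0.5946, 0.0181, 0.0579], 0.18)]
[([0.6065, -0.1012, 0.0147], 0.7)]
now [ 0.6185 -0.1721  0.0459] phi -172.83 gap 0.0199 F [ 0.7 -0.1 -2.4] t 18.77
rows>= 1.0 [[0.6, -17.2, 0.4], [-0.0, 0.0, -0.0]]
rows>= 3.0 [[0.1, 140.0, 0.0], [0.0, 0.0, 0.0]]
(array([ 0.6119, -0.1199,  1.7054]), np.float64(0.18)) (array([0.5934, 0.0195, 1.6964]), np.float64(0.218))
[ 0.6185 -0.172   0.0459]
(array([ 0.611 , -0.1194,  1.712 ]), np.float64(0.153)) (array([0.5939, 0.0177, 1.7078]), np.float64(0.218))
[ 0.6185 -0.172   0.0459]
(array([ 0.6111, -0.1166,  1.6979]), np.float64(0.17)) (array([0.5945, 0.0199, 1.7044]), np.float64(0.226))
[ 0.6184 -0.172   0.0459]
```

>>> {"fn": "move_arm", "kwargs": {"targets": [[[0,20,0],[0,0,0],1],[[0,45,0],[0,0,0],1],[[0,70,0],[0,0,0],1],[[0,95,0],[0,0,0],1],[[0,95,0],[0,0,0],1]]}}

```text
clock: 19.85
tcp_pos: [0.6056, -0.0741, 0.0459]
orientation: [-0.001, -0.065, 0.998, 0.0]
wrist_force: [0.9, 0.2, -4.0]
finger_gap: 0.0196
grip_force: 99.7
```

```bash
cat > o.py <<'E'
from fit import *
from plan import *
P=[shot('top'),shot('side')]
b=jw(-68,0)
plan((*b,.0455,187.2))
for p in P: print([(np.round(a['centre'],4).tolist(),round(a['confidence'],2)) for t in ('mould','roller','wedge') for a in env.landmark_of(t,p)[:1]])
E
python3 o.py
```

```text
now [ 0.6066 -0.0765  0.0461] phi -172.72 gap 0.02 F [-0.2 -0.6 -4.1] t 19.95
rows>= 1.0 [[0.9, 26.5, 0.6], [-0.0, 0.0, 0.01]]
[([0.679, 0.0478, 0.0167], 0.61)]
[([0.5912, -0.0075, 0.0129], 0.9), ([0.5961, 0.0156, 0.0568], 0.87), ([0.6799, 0.0498, 0.0165], 0.98)]
```

>>> {"fn": "move_arm", "kwargs": {"targets": [[[0,12,0],[0,0,0],1],[[0,22,0.5],[0,0,0],1],[[0,28,1],[0,0,0],1],[[0,30,1],[0,0,0],1],[[0,30,1],[0,0,0],1]]}}

```text
clock: 20.88
tcp_pos: [0.6032, -0.0515, 0.0458]
orientation: [0.0, -0.062, 0.998, -0.004]
wrist_force: [-1.5, -12.0, -0.8]
finger_gap: 0.0199
grip_force: 100.2
```

Contact with the back stop came within about 1 mm of the predicted position. Lowering the mould and releasing it.

>>> {"fn": "move_arm", "kwargs": {"targets": [[[0,0,2],[0,0,0],1],[[0,0,2],[0,0,0],1],[[0,0,2],[0,0,0],1]]}}

```text
clock: 21.25
tcp_pos: [0.6034, -0.0516, 0.0445]
orientation: [0.0, -0.062, 0.998, -0.004]
wrist_force: [-4.3, -13.9, 3.8]
finger_gap: 0.0197
grip_force: 100.8
```

>>> {"fn": "move_arm", "kwargs": {"targets": [[[0,0,0],[0,0,0],0.2],[[0,0,0],[0,0,0],0],[[0,0,0],[0,0,0],0],[[0,0,0],[0,0,0],0]]}}

```text
clock: 21.75
tcp_pos: [0.6029, -0.0476, 0.0429]
orientation: [0.0, -0.063, 0.998, 0.0]
wrist_force: [0.5, -0.4, -0.4]
finger_gap: 0.0427
grip_force: 0.0
```

```bash
python3 o.py
```

```text
now [ 0.6028 -0.0477  0.0428] phi -172.81 gap 0.0425 F [ 0.6 -1.3  0.5] t 21.85
rows>= 1.0 [[0.8, -2.6, -2.7], [0.0, -0.0, -0.0]]
[([0.5698, -0.4461, 0.0045], 0.25)]
[([0.5946, 0.0182, 0.0117], 0.72), ([0.5943, 0.0164, 0.06], 0.6), ([0.6791, 0.0501, 0.0124], 0.62)]
```

>>> {"fn": "move_arm", "kwargs": {"targets": [[[0,0,-30],[0,0,0],0],[[0,0,-90],[0,0,0],0],[[0,-60,-140],[0,0,1],0],[[0,-120,-140],[0,0,2],0],[[0,-130,-140],[0,0,3],0]]}}

```text
clock: 22.78
tcp_pos: [0.6201, -0.1807, 0.1844]
orientation: [0.002, 0.202, 0.979, -0.001]
wrist_force: [0.5, 0.7, -1.1]
finger_gap: 0.0426
grip_force: 0.0
```

>>> {"fn": "move_arm", "kwargs": {"targets": [[[0,-60,0],[0,0,1],-0.25],[[0,-120,0],[0,0,2],-0.25],[[0,-180,0],[0,0,3],-0.25],[[0,-180,0],[0,0,4],-0.25],[[0,-180,0],[0,0,5],-0.25]]}}

```text
clock: 23.4
tcp_pos: [0.5484, -0.3442, 0.1826]
orientation: [-0.0, 0.597, 0.802, 0.0]
wrist_force: [-0.2, 0.5, -0.6]
finger_gap: 0.0529
grip_force: 0.0
```

```bash
cat > r.py <<'E'
from fit import *
from plan import *
P=[shot('top'),shot('side')]
for ps in (P,P[:1],P[1:]): print(fit('mould',ps,[.594,.017,1.697],.014),fit('wedge',ps,[.683,.049,1.697],.014))
for p in P: print([(t,np.round(a['centre'],4).tolist(),round(a['confidence'],2)) for t in ('mould','roller','wedge') for a in env.landmark_of(t,p)[:1]])
plan((.6935,-.0309,.16,97.25),(.6935,-.0309,.061,97.25))
p,s=P
c=np.vstack([cv2.resize(p['pixels'][90:260,240:440],(500,425),interpolation=2),cv2.resize(s['pixels'][150:280,210:370],(500,406),interpolation=2)])[:,:,::-1]
cv2.imwrite('pics/v7.png',cv2.resize(c,(360,600)))
E
python3 r.py
```

```text
(array([0.5933, 0.0162, 1.7008]), np.float64(0.416)) (array([0.6832, 0.0552, 1.7079]), np.float64(0.295))
(array([0.5926, 0.0155, 1.6912]), np.float64(0.363)) (array([0.6831, 0.0555, 1.6835]), np.float64(0.301))
(array([0.5954, 0.009 , 1.7085]), np.float64(0.464)) (array([0.684 , 0.0526, 1.714 ]), np.float64(0.285))
[('mould', [0.5952, 0.0175, 0.0152], 0.66), ('roller', [0.5941, 0.0195, 0.0577], 0.89), ('wedge', [0.6786, 0.0455, 0.015], 0.78)]
[('roller', [0.5913, 0.0169, 0.0604], 0.89), ('wedge', [0.6798, 0.0503, 0.0142], 0.63)]
now [ 0.5493 -0.3429  0.1829] phi 107.18 gap 0.0532 F [0.2 0.3 0.1] t 24.2
rows>= 6.0 [[255.5, 230.0, 22.9], [-0.0, 0.0, 0.99]]
rows>= 2.0 [[0.0, 0.0, 99.0], [0.0, 0.0, 0.0]]
```

View pics/v7.png

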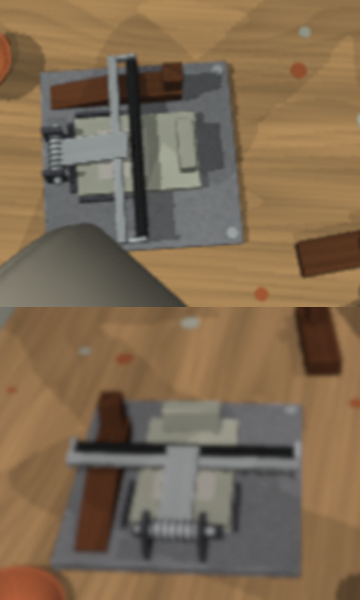

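The mould sits squarely between the guide cheeks against the stop, with the wedge still holding the roller up. Fetching the wedge now.

>>> {"fn": "move_arm", "kwargs": {"targets": [[[128,115,12],[0,0,0.5],-0.25],[[128,115,12],[0,0,0.5],-0.25],[[128,115,12],[0,0,0.5],-0.25],[[190,172,23],[0,0,0.99],-0.25],[[250,230,23],[0,0,0.99],-0.25]]}}

```text
clock: 24.82
tcp_pos: [0.6762, -0.0732, 0.1606]
orientation: [-0.0, 0.661, 0.75, -0.0]
wrist_force: [-0.3, -0.4, -0.1]
finger_gap: 0.053
grip_force: 0.0
```

>>> {"fn": "move_arm", "kwargs": {"targets": [[[0,0,0],[0,0,0],-0.25],[[0,0,0],[0,0,0],-0.25]]}}

```text
clock: 25.08
tcp_pos: [0.6758, -0.0746, 0.1609]
orientation: [-0.0, 0.66, 0.751, -0.0]
wrist_force: [-0.0, -0.2, 0.9]
finger_gap: 0.0533
grip_force: 0.0
```

```bash
python3 -c "
from plan import *
plan((.6932,-.031,.16,97.25),(.6932,-.031,.061,97.25))"
```

```text
now [ 0.6758 -0.0746  0.1609] phi 97.33 gap 0.0533 F [-0.  -0.2  0.9] t 25.07
rows>= 1.0 [[41.0, 22.8, 0.9], [-0.0, 0.0, 0.01]]
rows>= 2.0 [[0.0, 0.0, 99.0], [0.0, 0.0, 0.0]]
```

>>> {"fn": "move_arm", "kwargs": {"targets": [[[41,22.8,0],[0,0,0],-0.25],[[41,22.8,0],[0,0,0],-0.25],[[41,22.8,50],[0,0,0],-0.25],[[41,22.8,99.5],[0,0,0],-0.25],[[41,22.8,99.5],[0,0,0],-0.25]]}}

```text
clock: 25.7
tcp_pos: [0.6889, -0.0328, 0.0571]
orientation: [-0.004, 0.662, 0.75, -0.003]
wrist_force: [0.3, -0.2, 0.7]
finger_gap: 0.0534
grip_force: 0.0
```

>>> {"fn": "move_arm", "kwargs": {"targets": [[[0,0,0],[0,0,0],-0.25],[[0,0,0],[0,0,0],1],[[0,0,0],[0,0,0],1],[[0,0,0],[0,0,0],1],[[0,0,0],[0,0,0],1]]}}

```text
clock: 26.32
tcp_pos: [0.6944, -0.0321, 0.0649]
orientation: [0.002, 0.661, 0.75, 0.0]
wrist_force: [-2.6, -0.1, 7.2]
finger_gap: 0.0261
grip_force: 99.4
```

>>> {"fn": "move_arm", "kwargs": {"targets": [[[-15,0,-3],[0,0,0],1],[[-30,0,-3],[0,0,0],1],[[-45,0,-3],[0,0,0],1],[[-60,0,-3],[0,0,0],1],[[-75,0,-3],[0,0,0],1]]}}

```text
clock: 26.95
tcp_pos: [0.7033, -0.1068, 0.0649]
orientation: [0.0, 0.661, 0.75, 0.0]
wrist_force: [2.5, 4.0, -1.3]
finger_gap: 0.0261
grip_force: 99.6
```

>>> {"fn": "move_arm", "kwargs": {"targets": [[[-20,0,0],[0,0,0],1],[[-40,0,0],[0,0,0],1],[[-60,0,0],[0,0,0],1],[[-85,0,0],[0,0,0],1],[[-85,0,0],[0,0,0],1]]}}

```text
clock: 27.58
tcp_pos: [0.7137, -0.1937, 0.0645]
orientation: [0.001, 0.662, 0.749, -0.001]
wrist_force: [0.7, -1.0, -0.8]
finger_gap: 0.0261
grip_force: 99.9
```

>>> {"fn": "move_arm", "kwargs": {"targets": [[[0,0,-20],[0,0,0],1],[[0,0,-40],[0,0,0],1],[[0,0,-40],[0,0,0],1]]}}

```text
clock: 27.95
tcp_pos: [0.7146, -0.1903, 0.1061]
orientation: [0.002, 0.661, 0.751, 0.0]
wrist_force: [0.6, -1.3, -2.6]
finger_gap: 0.0261
grip_force: 99.6
```

```bash
python3 -c "
from plan import *
plan((.664,-.372,.1,109.2),(.664,-.372,.052,109.2))"
```

```text
now [ 0.7146 -0.1903  0.1061] phi 97.29 gap 0.0261 F [ 0.6 -1.3 -2.6] t 27.95
rows>= 4.0 [[-173.8, -73.2, 6.3], [0.01, 0.01, -1.19]]
rows>= 1.0 [[0.0, 0.0, 48.0], [0.0, 0.0, 0.0]]
```

>>> {"fn": "move_arm", "kwargs": {"targets": [[[-171,-76,6],[0,0,-1.19],1],[[-171,-76,6],[0,0,-1.19],1],[[-171,-76,6],[0,0,-1.19],1],[[-171,-76,6],[0,0,-1.19],1],[[-171,-76,6],[0,0,-1.19],1]]}}

```text
clock: 28.58
tcp_pos: [0.659, -0.369, 0.097]
orientation: [-0.001, 0.58, 0.815, 0.0]
wrist_force: [0.1, 0.9, -3.3]
finger_gap: 0.026
grip_force: 100.3
```

>>> {"fn": "move_arm", "kwargs": {"targets": [[[0,0,25],[0,0,0],1],[[0,0,44],[0,0,0],1],[[0,0,46],[0,0,0],1],[[0,0,46],[0,0,0],1]]}}

```text
clock: 29.08
tcp_pos: [0.6602, -0.3676, 0.0524]
orientation: [-0.0, 0.579, 0.816, 0.0]
wrist_force: [-0.6, 1.2, -2.1]
finger_gap: 0.0261
grip_force: 100.3
```

>>> {"fn": "move_arm", "kwargs": {"targets": [[[0,0,2],[0,0,0],1],[[0,0,4],[0,0,0],1],[[0,0,4],[0,0,0],1],[[0,0,4],[0,0,0],1]]}}

```text
clock: 29.58
tcp_pos: [0.6604, -0.3689, 0.0509]
orientation: [0.001, 0.579, 0.815, 0.0]
wrist_force: [-1.3, 3.0, 6.4]
finger_gap: 0.0255
grip_force: 101.3
```

>>> {"fn": "move_arm", "kwargs": {"targets": [[[0,0,-1],[0,0,0],0],[[0,0,-1],[0,0,0],-0.15],[[0,0,-1],[0,0,0],-0.15],[[0,0,-60],[0,0,0],-0.15],[[0,0,-120],[0,0,0],-0.15]]}}

```text
clock: 30.2
tcp_pos: [0.6591, -0.3688, 0.1685]
orientation: [-0.001, 0.58, 0.815, -0.0]
wrist_force: [1.4, -0.7, 0.9]
finger_gap: 0.049
grip_force: 0.0
```

>>> {"fn": "move_arm", "kwargs": {"targets": [[[-60,0,-40],[0,0,0],-0.15],[[-60,60,-40],[0,0,0],-0.15],[[-60,120,-40],[0,0,0],-0.15],[[-60,180,-40],[0,0,0],-0.15],[[-60,180,-40],[0,0,0],-0.15]]}}

```text
clock: 30.82
tcp_pos: [0.8011, -0.3445, 0.1814]
orientation: [0.028, 0.578, 0.815, 0.005]
wrist_force: [0.6, 0.7, 0.0]
finger_gap: 0.0493
grip_force: 0.0
```

```bash
cat > u.py <<'E'
from fit import *
from plan import *
P=[shot('top','t9.png'),shot('side','s9.png')]
for ps in (P[:1],P[1:]): print(fit('mould',ps,[.594,.017,1.697],.014),fit('wedge',ps,[.634,-.292,1.9]))
for p in P: print([(t,np.round(a['centre'],4).tolist(),round(a['confidence'],2)) for t in ('mould','roller','wedge','tamper','mug','jar','bowl') for a in env.landmark_of(t,p)[:1]])
plan()
E
python3 u.py
```

```text
Traceback (most recent call last):
  File "u.py", line 4, in <module>
    for ps in (P[:1],P[1:]): print(fit('mould',ps,[.594,.017,1.697],.014),fit('wedge',ps,[.634,-.292,1.9]))
                                                                          ~~~^^^^^^^^^^^^^^^^^^^^^^^^^^^^^
  File "fit.py", line 22, in fit
    r=minimize(cost,[0,0,0],method='Nelder-Mead',options=dict(initial_simplex=[[.6,.3,.2],[-.6,.3,-.3],[0,-.7,.3],[.1,.1,-.8]],maxiter=90))
  File "fit.py", line 21, in cost
    return sum(1-np.minimum(a:=sil(p,t,q,z=z),m).sum()/np.maximum(a,m).sum() for p,m in ms)/len(ms)
           ~~~~~~~~~~~~~~~~~~~~~~~~~~~~~~~~~~~~~~~~~~~~~~~~~~~~~~~~~~~~~~~~~~~~~~~~~~~~~~~~^~~~~~~~
ZeroDivisionError: division by zero
```

```bash
python3 -c "
from plan import *
plan((.55,-.45,.23,109.2),(.30,-.52,.23,109.2))"
```

```text
now [ 0.7998 -0.3478  0.1859] phi 109.09 gap 0.0493 F [-0.3 -0.3 -0.3] t 31.02
rows>= 5.0 [[-16.8, -267.3, -55.0], [0.25, 0.25, -0.01]]
rows>= 5.0 [[16.1, -259.1, 0.0], [0.0, 0.0, 0.0]]
```

>>> {"fn": "move_arm", "kwargs": {"targets": [[[-17,-267,-55],[0.25,0.25,0],-0.15],[[-17,-267,-55],[0.25,0.25,0],-0.15],[[-17,-267,-55],[0.25,0.25,0],-0.15],[[-17,-267,-55],[0.25,0.25,0],-0.15],[[-17,-267,-55],[0.25,0.25,0],-0.15]]}}

```text
clock: 31.65
tcp_pos: [0.5462, -0.4529, 0.2325]
orientation: [0.001, 0.582, 0.813, -0.001]
wrist_force: [0.6, 0.9, 0.7]
finger_gap: 0.0488
grip_force: 0.0
```

>>> {"fn": "move_arm", "kwargs": {"targets": [[[16,-259,0],[0,0,0],-0.15],[[16,-259,0],[0,0,0],-0.15],[[16,-259,0],[0,0,0],-0.15],[[16,-259,0],[0,0,0],-0.15],[[16,-259,0],[0,0,0],-0.15]]}}

```text
clock: 32.28
tcp_pos: [0.2957, -0.5216, 0.2312]
orientation: [0.0, 0.583, 0.813, -0.001]
wrist_force: [0.6, -0.1, 0.1]
finger_gap: 0.0494
grip_force: 0.0
```

```bash
python3 u.py
```

```text
(array([0.5924, 0.0158, 1.6879]), np.float64(0.305)) (array([ 0.632 , -0.2874,  1.9209]), np.float64(0.064))
(array([0.5937, 0.008 , 1.7233]), np.float64(0.469)) (array([ 0.6331, -0.286 ,  1.9192]), np.float64(0.063))
[('mould', [0.5906, 0.0159, 0.0154], 0.95), ('roller', [0.5944, 0.0162, 0.0404], 0.69), ('wedge', [0.6282, -0.2939, 0.0034], 0.92), ('tamper', [0.4723, -0.2867, 0.0046], 0.84), ('mug', [0.5682, -0.4459, 0.0023], 0.83), ('jar', [0.3445, 0.2404, -0.0003], 0.56), ('bowl', [0.7067, 0.2563, 0.0002], 0.79)]
[('mould', [0.5926, 0.0187, 0.0112], 0.79), ('roller', [0.5923, 0.0154, 0.0461], 0.65), ('wedge', [0.629, -0.2897, 0.0032], 0.72), ('tamper', [0.4713, -0.2916, 0.0026], 0.65), ('mug', [0.5679, -0.4436, -0.0002], 0.84), ('jar', [0.3414, 0.2457, -0.0035], 0.62), ('bowl', [0.7118, 0.2564, 0.0019], 0.62)]
now [ 0.3008 -0.5192  0.2288] phi 109.17 gap 0.0492 F [0.6 0.7 0. ] t 33.27
```

```bash
python3 -c "
from workcell import env
print(env.hand_in())"
```

```text
the job is handed in; nothing more can be done
None
```

I handed the job in at about 33 s. In the last camera measurements the mould was home under the lowered roller, the wedge lay flat on the bench off the jig, and the tamper, jar, bowl and mug were where they started; the hand-in returned no verdict.

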